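# Set the tail slide of a bar clamp for gluing up a painting panel

### The arm

A 6-joint arm with a two-finger parallel gripper is mounted at the origin on the work surface. World frame = base frame: x ahead of the robot, y to its left, z up, the work surface at z = 0. Lengths are in m, angles in rad, forces in N, time in s.
With the tool pointing down it reaches from about 0.25 to 0.725 m from the base axis. Payload 4 kg.
Tool frame: the origin (TCP) lies midway between the tips of the shut fingers; the grasp point (between the pads) lies 19 mm behind it; z points along the fingers, y is the line along which they close (so a half turn about z gives the same grasp; the last joint's range is limited). The gripper opens to 85 mm and grips with 20 to 120 N. Pads are 22 mm wide; open, the fingers measure 114 mm over their backs; the gripper's body (76 mm by 85 mm) begins 54 mm behind the grasp point. The pads swing forward as they close: fully open they stand 13 mm farther back than shut.
Start: joints at [1.336, 0.241, 0.005, 1.335, 0, 1.571], TCP at [0.116, 0.486, 0.208] pointing down, gripper open.
Joint ranges: [-2.72, 2.72], [-1.05, 1.87], [-1.09, 1.28], [-1.99, 2.15], [-1.42, 1.44], [-3.14, 3.14]. Speed limits (rad/s): [2.79, 2.79, 3.14, 3.14, 3.14, 3.14].

### API

Orientations are given as a unit quaternion [x, y, z, w].
In Python, from workcell import bot gives the robot as it stands.
- The arm moves only by the tool move_arm, never from a script. Its argument "motion" is a list of rows, each an object of numbers: "x", "y", "z": the shift along the tool's x, y, z in cm; "yaw": the turn about the tool's z in degrees. A call has 1 to 20 rows; each row is the pose to reach, as a shift and turn from the pose commanded when the call began, along the tool's axes at that moment; what a row does not reach only later rows make up. A row lasts 1/8 s, in which the tool goes at most 62.5 mm and 10.7 degrees, less where a joint would pass 70% of its speed; a pose out of reach is approached as far as the arm can. A call with a gripper value outside its range is refused whole. "gripper" is the opening, from -1 (shut) to 1 (fully open), set as the call begins (left out, the last holds). The fingers move at their own pace and stop on an object; the grip force is fixed at half the most. Time passes only in rows, so rows that repeat a pose let the fingers close. It gives the time, the measured TCP pose, the force, the opening and the grip force at its end, in the units of the state.
- bot.get_obs(): the state, without advancing time (a new reading comes with each control period).
- bot.camera(name): name is "side" or "top" or "wrist"; returns the picture (420x560x3 uint8, blue, green, red); there is no depth.
- bot.camera_model(name): a dict with "K" (3x3 intrinsics, pixels), "world_from_camera" (4x4, takes a point from camera to world coordinates). Camera axes: x right, y down, z forward; pixel columns grow to the right and rows downward; lengths in m; the calibration is good to about 2 mm. A picture is of the moment at which its call begins: read the wrist's pose just before it. camera_model takes no time and is no camera call; for the wrist camera it gives the pose at the moment of the call.
- bot.job_done(): hands the job in; it is judged then, once.
Trained networks look in the newest picture that a camera, given by its name, has taken for a name from the list of things; names that differ only in an ending like _2 or _b are one class to them, and where a whole thing is asked for, a point or a joint stands for the part that bears it (a point fixed in the world has none). Each returns a list of dicts, best first, with "score" (0 to 1); they miss things now and then, are a little off and sometimes report something else, mostly with a low value. They report only what shows in the picture. A call takes as long as a camera call.
- bot.cut_out(camera, name): "mask" (420x560 bool, what is visible of it) and "centre" ([row, column] in pixels, amid what is visible of it).
The state is a dict: "clock": time; "joint_pos": joint angles; "joint_vel": joint speeds; "tau": joint torques, N m; "eef_pos": TCP position; "tool_rot": TCP orientation; "ft_force": force on the tool from outside, world axes, zero at the start; "ft_torque": the same for the moment, N m; "grip_width": finger opening in m; "grasp_force": force on a finger pad.
Only numpy, scipy, OpenCV 4.12 (cv2) and the standard library are available. Lean on these libraries where they do the work, as an engineer would, in place of code of your own. Each camera call takes 0.05 s, during which the arm holds its last target. There are 200 camera calls.

### The job

The painting panel lies loose in the bar clamp, ready for gluing. Pull up the spring plunger on the clamp's tail slide, slide the tail slide along the bar towards the panel and let the pin drop fully into the last hole that it can reach with its jaw short of the panel's edge (so that less than one hole spacing is left open), without shoving the panel along or upsetting the things around. Finish still gripping the plunger knob, with the pin held down in its hole, so that the screw at the other end can be wound up against it.

Things in the scene. Friction and masses are not known exactly. Their poses are not given: they have to be found in the camera images.
- clamp: Aluminium bar clamp, fixed on the bench. Flat bar 30 mm wide (x) and 600 mm long (along the clamp's own y axis), its flat top 44 mm above the bench; origin on the bench under the bar's centre line, z up, +y runs from the tail slide to the screw head. In the bar's top is a row of round holes, 11 mm wide, 12 mm deep, 30 mm apart, at y = -275, -245, -215, -185, -155, -125 mm and so on. Wood bearers beside the bar, as high as the bar, carry the panel.
- tail (a joint): Position of the grey tail slide along the bar (m): 0 with its pin in the first hole (y = -275 mm), where it starts, growing as it slides along +y of the clamp towards the panel (0.030 is the next hole, 0.060 the one after, and so on; up to 0.190). The pin has about 1.5 mm of play either way in a hole. With the pin out it slides freely, against about 1.5 N of friction.
- plunger (a joint): Lift of the spring plunger (m): 0 = pin fully home in a hole; it clears the bar's top at 0.009; stop at 0.013. A spring pushes it down with 3.5 N when home, 7 N when lifted 10 mm. The round-ended pin is 8 mm thick; between holes it rides on the bar's top at 0.009 and springs in by itself when it comes over a hole.
- knob_grip (a point): Centre of the black upright cylindrical plunger knob, 27 mm diameter and 27 mm tall, on the pin's axis; 91 mm above the bench with the pin home. It moves with the pin and the tail slide. Under it: a 21 mm collar, a 19 mm boss, then the slide's flat saddle, 48 mm wide, top 58 mm above the bench. The slide's jaw, 60 mm wide, top 90 mm above the bench, stands towards the panel, back 43 mm from here.
- tail_face (a point): Middle of the flat face of the tail slide's jaw, the face that looks at the panel, 15 mm above the bar's top. It lies 55 mm from the pin's axis along the clamp's +y. Its axes are those of the clamp.
- panel_edge (a point): Middle of the panel's near edge (the one that faces the jaw), 15 mm above the bar's top. The panel is a loose plywood sheet with a glued batten frame, 240 mm across the bar, 180 mm along it, 31 mm thick, 0.4 to 0.65 kg, lying level on the bar, square to it within 2 degrees. Its own +y points away from the jaw.
- glue_bottle: White squeeze bottle with yellow cap, 64 mm diameter, 165 mm tall, beyond the bar's tail end; origin at the centre of its foot. To be left alone.
- paint_tin: Steel paint tin, 100 mm diameter, 108 mm tall, on the far side of the panel; origin at the centre of its foot. To be left alone.
- brush: Paint brush lying on the bench on the far side of the tail slide, 200 mm long; origin near its middle. To be left alone.

How it is judged:
By the outcome, as a careful person would: the job done as asked, in the order asked, and still so for the second after the job is handed in, while the arm keeps its last pose, push and grip.
It also fails if it takes over 35 s, if anything falls off the work surface, if the arm or the gripper's body presses on something with over 40 N, if the wrist force passes 120 N, or if a joint passes its speed limit or range.

## Working session

There is one attempt and no reset: what is moved stays moved. The work goes in short steps, Python scripts to look and compute and a tool call to move; the robot and the scene stay as the last step left them, time stands still between calls to the robot, and variables do not carry over. Pictures are saved under pics/ and viewed, at most 10 in all, crops included, and the job is handed in when it is done.

Besides the shell and the picture viewer there is one more tool, called after "Emit:" in YAML: its name, and indented under it one key for each argument. move_arm: Moves the arm, as the interface text tells. Its arguments: {"type":"object","properties":{"motion":{"type":"array"},"gripper":{"type":"number"}},"required":["motion"]}

```bash
mkdir -p pics
cat > h.py <<'E'
import numpy as np, cv2
from workcell import bot
def cut(cam,name):
    r=bot.cut_out(cam,name); return r[0] if r else None
def P(cam):
    m=bot.camera_model(cam); T=np.array(m["world_from_camera"]); K=np.array(m["K"]); return K,T
def ray(cam,rc,M=None):
    K,T=M or P(cam); d=np.linalg.inv(K)@[rc[1],rc[0],1]; d=T[:3,:3]@d; return T[:3,3],d/np.linalg.norm(d)
def atz(cam,rc,z,M=None):
    o,d=ray(cam,rc,M); return o+d*(z-o[2])/d[2]
def tri(rays):
    A=sum(np.eye(3)-np.outer(d,d) for o,d in rays); b=sum((np.eye(3)-np.outer(d,d))@o for o,d in rays); return np.linalg.solve(A,b)
def proj(cam,p,M=None):
    K,T=M or P(cam); q=K@(T[:3,:3].T@(np.array(p)-T[:3,3])); return q[1]/q[2],q[0]/q[2]
E
python3 - <<'E'
from h import *
ims=[]
for c in ["side","top","wrist"]:
    im=bot.camera(c); cv2.imwrite(f"pics/{c}0.png",im); 
    K,T=P(c); print(c,T.round(3).tolist(),K[0,0])
    for n in ["knob_grip","clamp","tail","panel_edge","glue_bottle","paint_tin","brush"]:
        r=cut(c,n)
        if r: print(n,round(r["score"],2),np.round(r["centre"],1),r["mask"].sum())
o=bot.get_obs();print(o["eef_pos"],o["tool_rot"],o["clock"],o["ft_force"])
E
```

```text
side [[0.863, -0.27, 0.427, 0.252], [-0.504, -0.419, 0.755, -0.737], [-0.025, -0.867, -0.498, 0.53], [0.0, 0.0, 0.0, 1.0]] 383.3303474413942
knob_grip 0.75 [266.4 249.9] 244
clamp 0.81 [267.6 242.6] 3809
tail 0.66 [271.  246.7] 1462
panel_edge 0.81 [224.4 225.6] 4792
glue_bottle 0.89 [342.8 265.4] 2968
paint_tin 0.6 [179.7 287.3] 1400
brush 0.85 [255.2 310.5] 974
top [[0.01, -0.997, 0.079, 0.536], [-1.0, -0.01, -0.004, -0.031], [0.005, -0.079, -0.997, 1.357], [0.0, 0.0, 0.0, 1.0]] 460.17140413923596
knob_grip 0.68 [262.5 341.5] 650
clamp 0.95 [232.5 209.9] 4057
tail 0.97 [263.1 338.7] 631
panel_edge 0.68 [244.3 260.3] 5492
glue_bottle 0.89 [286.4 401. ] 580
paint_tin 0.94 [152.6 224.6] 1307
brush 0.72 [205.4 328.7] 738
wrist [[0.233, 0.938, 0.256, 0.052], [0.973, -0.224, -0.062, 0.503], [-0.001, 0.263, -0.965, 0.374], [0.0, 0.0, 0.0, 1.0]] 363.08749670969326
[0.116321   0.48628795 0.20802788] [ 1.17132833e-01  9.93116256e-01  2.96889497e-05 -7.30367084e-06] 1.2 [0.62754826 0.36215307 0.00091106]
```

Run:
```python
import cv2
s=cv2.imread("pics/side0.png")[130:400,130:400];t=cv2.imread("pics/top0.png")[110:330,160:450]
cv2.imwrite("pics/s.png",cv2.resize(s,None,fx=2.2,fy=2.2,interpolation=2));cv2.imwrite("pics/t.png",cv2.resize(t,None,fx=2.7,fy=2.7,interpolation=2))
```

```text
(no output)
```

View pics/s.png

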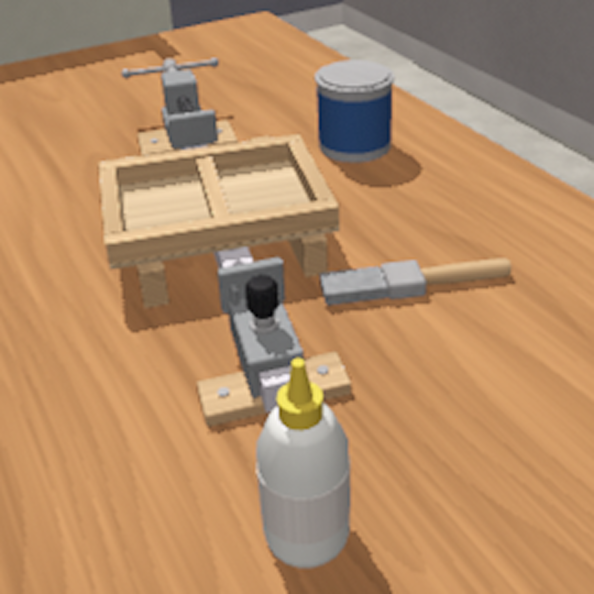

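View pics/t.png

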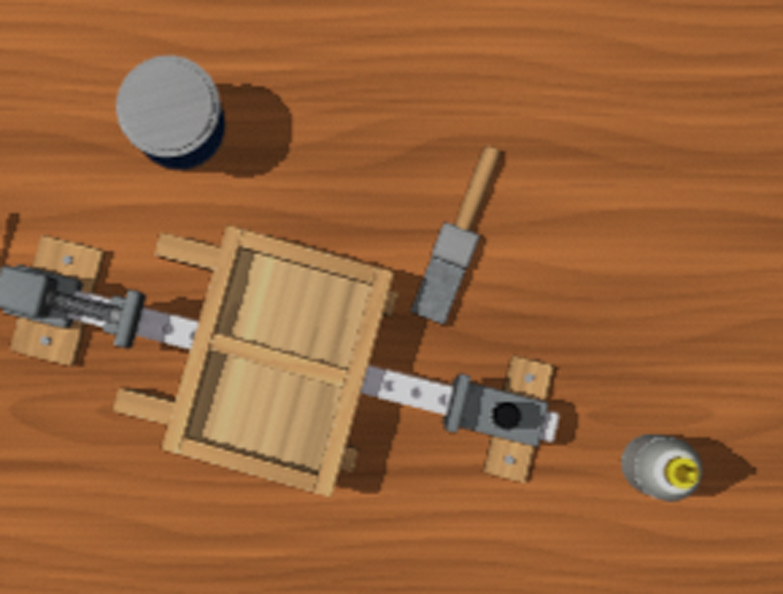

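The side view shows the knob at about px (249,265). The top view shows the knob at about (348,264), with the bar running to the upper left and three free holes visible before the panel.

Run:
```python
from h import *
f=lambda x,y:(110+y/2.7,160+x/2.7)
k=tri([ray("side",(265.5,249.2)),ray("top",f(508,414))]);print("knob tri",k)
print("knob top-plane",atz("top",f(508,414),.1045))
a=atz("top",f(551,427),.044)
for q in [(443,399),(415,392),(388,385),(195,335)]:
    p=atz("top",f(*q),.044); print(q,p.round(4), np.linalg.norm(p-a).round(4))
b=p; u=(b-a)/np.linalg.norm(b-a); print("u",u, np.degrees(np.arctan2(u[1],u[0])))
# panel near edge: top corners at z=.075
c1=atz("top",f(393,271),.075);c2=atz("top",f(329,495),.075);print("edge",c1,c2,np.linalg.norm(c1-c2))
e=(c1+c2)/2
n=np.array([-u[1],u[0],0])
for nm,p in [("knob",k),("edge",e),("c1",c1),("c2",c2)]: print(nm,(p-a)@u,(p-a)@n)
print("gap est",(e-k)@u-.055, "pin y from tail end",(k-a)@u)
```

```text
knob tri [ 0.49099529 -0.20531185  0.0909765 ]
knob top-plane [ 0.49264524 -0.20395627  0.1045    ]
(443, 399) [ 0.5056 -0.1439  0.044 ] 0.117
(415, 392) [ 0.5126 -0.1144  0.044 ] 0.1474
(388, 385) [ 0.5197 -0.0859  0.044 ] 0.1767
(195, 335) [0.5703 0.1181 0.044 ] 0.3869
u [0.23995203 0.97078475 0.        ] 76.1162909064807
edge [ 0.63764639 -0.08901729  0.075     ] [ 0.40772154 -0.02521055  0.075     ] 0.23861419890054414
knob 0.05390891285083794 -0.0006517630640443039
edge 0.20538096565717254 0.004145748177312231
c1 0.2019951251572829 -0.11511329786677794
c2 0.2087668061570621 0.1234047942214024
gap est 0.09647205280633459 pin y from tail end 0.05390891285083794
```

Emit:
move_arm:
  motion:
    - {"x":-52.5,"y":-58.5,"z":0,"yaw":90.4}
    - {"x":-52.5,"y":-58.5,"z":0,"yaw":90.4}
    - {"x":-52.5,"y":-58.5,"z":0,"yaw":90.4}
    - {"x":-52.5,"y":-58.5,"z":0,"yaw":90.4}
    - {"x":-52.5,"y":-58.5,"z":0,"yaw":90.4}
    - {"x":-52.5,"y":-58.5,"z":0,"yaw":90.4}
    - {"x":-52.5,"y":-58.5,"z":0,"yaw":90.4}
    - {"x":-52.5,"y":-58.5,"z":0,"yaw":90.4}
    - {"x":-52.5,"y":-58.5,"z":0,"yaw":90.4}
    - {"x":-52.5,"y":-58.5,"z":0,"yaw":90.4}
    - {"x":-52.5,"y":-58.5,"z":0,"yaw":90.4}
    - {"x":-52.5,"y":-58.5,"z":0,"yaw":90.4}
    - {"x":-52.5,"y":-58.5,"z":0,"yaw":90.4}
    - {"x":-52.5,"y":-58.5,"z":3.5,"yaw":90.4}
    - {"x":-52.5,"y":-58.5,"z":3.5,"yaw":90.4}
    - {"x":-52.5,"y":-58.5,"z":3.5,"yaw":90.4}
    - {"x":-52.5,"y":-58.5,"z":3.5,"yaw":90.4}
    - {"x":-52.5,"y":-58.5,"z":3.5,"yaw":90.4}

```text
clock: 3.45
eef_pos: [0.4914, -0.2046, 0.1743]
tool_rot: [0.787, 0.617, 0.001, 0.001]
ft_force: [-0.2, 0.6, 0.2]
grip_width: 0.0852
grasp_force: 0.0
```

Run:
```python
from h import *
o=bot.get_obs();print(o["eef_pos"],o["tool_rot"],o["clock"],o["joint_pos"],o["ft_force"])
M=P("wrist");im=bot.camera("wrist");np.savez("w1.npz",K=M[0],T=M[1]);print(M[1].round(3).tolist())
cv2.imwrite("pics/w1.png",im);cv2.imwrite("pics/w1b.png",cv2.resize(im,(800,600),interpolation=2))
r=cut("wrist","knob_grip")
if r:print(r["score"],r["centre"],r["mask"].sum())
```

```text
[ 0.49144558 -0.20463904  0.17430542] [7.86988094e-01 6.16967133e-01 5.55266832e-04 9.94570303e-04] 3.45 [-3.94562761e-01  3.18960946e-01  2.27045586e-02  1.27226179e+00
 -4.91643992e-06  1.41726268e+00] [-0.19898135  0.55285236  0.19768976]
[[0.971, -0.231, -0.06, 0.507], [-0.239, -0.937, -0.257, -0.139], [0.003, 0.264, -0.965, 0.341], [0.0, 0.0, 0.0, 1.0]]
0.8 [204.5, 275.9] 1438
```

View pics/w1b.png

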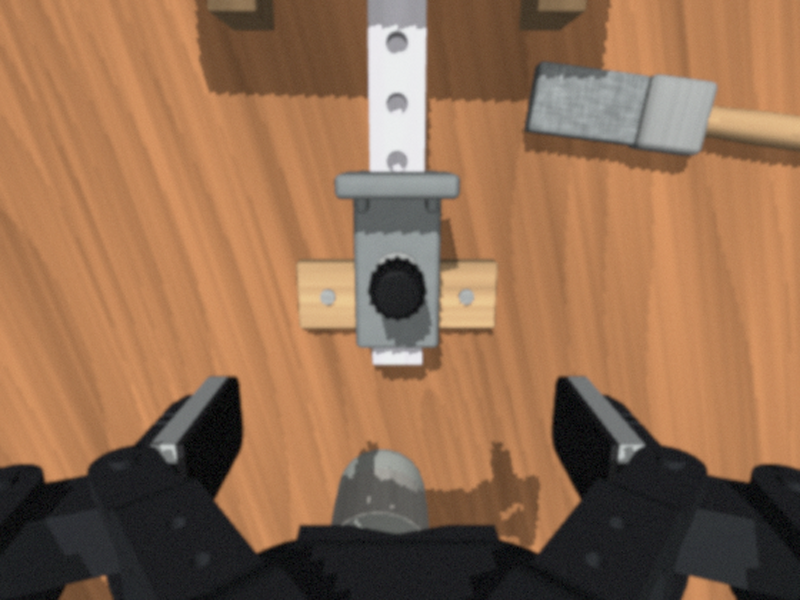

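The wrist view shows the knob at (397,289) in the 800-wide picture, free holes at rows 160, 102 and 42, and the panel edge just out of view. I'll shift forward to see it.

Emit:
move_arm:
  motion:
    - {"x":4}
    - {"x":8}
    - {"x":8}
    - {"x":8}

```text
invalid input at $.motion[0]: expected keys x, y, z, yaw
```

Run:
```python
from h import *
M=P("wrist");im=bot.camera("wrist");np.savez("w2.npz",K=M[0],T=M[1])
cv2.imwrite("pics/w2.png",im);cv2.imwrite("pics/w2b.png",cv2.resize(im[:330,60:500],(800,600),interpolation=2))
r=cut("wrist","knob_grip")
if r:print(r["score"],r["centre"],r["mask"].sum(), np.argwhere(r["mask"]).min(0),np.argwhere(r["mask"]).max(0))
```

```text
0.9 [204.7, 278.3] 1418 [180 257] [224 298]
```

View pics/w2b.png

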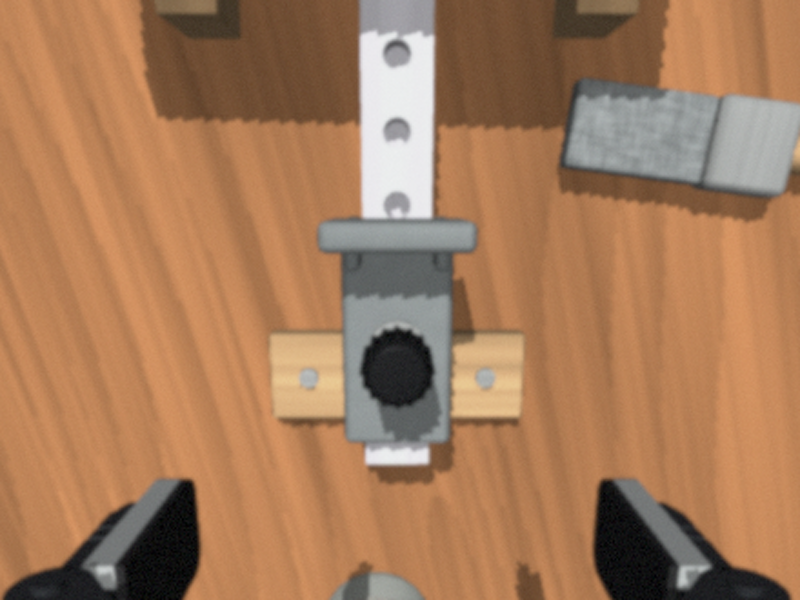

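The move was refused because all four keys are needed, so this is the same view again: knob at about px (279,202). I'll repeat the move.

Emit:
move_arm:
  motion:
    - {"x":4,"y":0,"z":0,"yaw":0}
    - {"x":8,"y":0,"z":0,"yaw":0}
    - {"x":8,"y":0,"z":0,"yaw":0}
    - {"x":8,"y":0,"z":0,"yaw":0}

```text
clock: 4.15
eef_pos: [0.51, -0.1272, 0.1731]
tool_rot: [0.787, 0.617, -0.0, 0.0]
ft_force: [0.4, -0.9, 0.6]
grip_width: 0.0856
grasp_force: 0.0
```

Run:
```python
from h import *
M=P("wrist");im=bot.camera("wrist");np.savez("w3.npz",K=M[0],T=M[1])
cv2.imwrite("pics/w3.png",im);cv2.imwrite("pics/w3b.png",cv2.resize(im[:360,40:520],(800,600),interpolation=2))
r=cut("wrist","knob_grip")
if r:print(r["score"],r["centre"],r["mask"].sum(), np.argwhere(r["mask"]).min(0),np.argwhere(r["mask"]).max(0))
```

```text
0.89 [306.0, 276.9] 1390 [281 260] [326 297]
```

View pics/w3b.png

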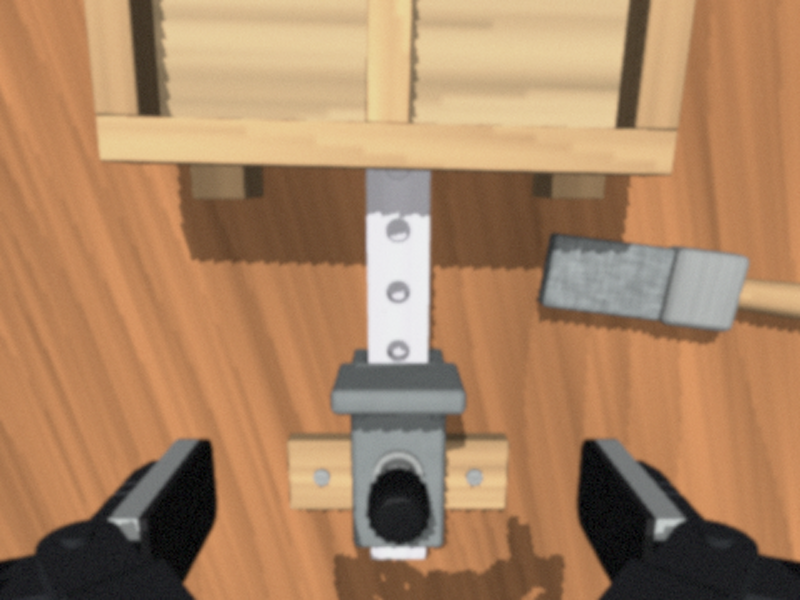

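The panel edge shows at crop row ~165 (corners (99,160) and (671,173)), the jaw's front top edge at row ~366, holes at rows 350, 292 and 230, and a fourth peeking out at ~172.

Run:
```python
from h import *
L=lambda n:(lambda d:(d["K"],d["T"]))(np.load(n))
M1,M3=L("w1.npz"),L("w3.npz")
f3=lambda x,y:(y*.6,40+x*.6); f1=lambda x,y:(y*.7,x*.7)
h3=[atz(0,f3(398,y),.044,M3) for y in (351,293,231)]
h1=[atz(0,f1(397,y),.044,M1) for y in (161,103,43)]
for a,b in zip(h1,h3): print("hole",a.round(4),b.round(4))
u=(h3[2]-h3[0]);u/=np.linalg.norm(u);print(u,np.degrees(np.arctan2(u[1],u[0])))
us=np.array([np.cos(np.radians(76.1)),np.sin(np.radians(76.1)),0])
p0=np.mean([h3[i]-us*(.06+.03*i) for i in range(3)],0)
p1=np.mean([h1[i]-us*(.06+.03*i) for i in range(3)],0);print("pin",p0,p1)
for nm,q,z in [("c1",(99,160),.075),("c2",(671,173),.075),("mid",(398,167),.075),("jawtopfront",(398,366),.090),("hole4 top",(398,172),.044)]:
    p=atz(0,f3(*q),z,M3); print(nm,p.round(4),((p-p0)@us).round(4))
jt=atz(0,f1(397,173),.090,M1);print("jaw w1",((jt-p1)@us).round(4))
k=tri([ray(0,(204.6,277.),M1),ray(0,(306,276.9),M3)]);print("knob tri",k,((k-p0)@us).round(4))
print("knob top w1",atz(0,f1(397,290),.1045,M1),"w3",atz(0,f3(399,512),.1045,M3))
# row profile at bar columns
im=cv2.imread("pics/w3.png"); print(im[90:112,275:283].mean(1).astype(int).tolist())
o=bot.get_obs();print(o["eef_pos"])
```

```text
hole [ 0.5076 -0.1423  0.044 ] [ 0.5075 -0.1427  0.044 ]
hole [ 0.5148 -0.113   0.044 ] [ 0.5146 -0.1138  0.044 ]
hole [ 0.5219 -0.0844  0.044 ] [ 0.5218 -0.0845  0.044 ]
[0.23844886 0.97115506 0.        ] 76.20499108342928
pin [ 0.49299014 -0.20105066  0.044     ] [ 0.49317185 -0.2005917   0.044     ]
c1 [ 0.408  -0.0239  0.075 ] 0.1515
c2 [ 0.6393 -0.0863  0.075 ] 0.1466
mid [ 0.5285 -0.0565  0.075 ] 0.1489
jawtopfront [ 0.5088 -0.1367  0.09  ] 0.0663
hole4 top [ 0.5283 -0.058   0.044 ] 0.1473
jaw w1 0.055
knob tri [ 0.49154342 -0.20262213  0.09219433] -0.0019
knob top w1 [ 0.49357072 -0.19864731  0.1045    ] w3 [ 0.49440613 -0.19689477  0.1045    ]
[[147, 200, 233], [145, 198, 232], [143, 194, 230], [139, 189, 227], [136, 185, 224], [135, 184, 223], [134, 182, 221], [133, 180, 220], [129, 176, 216], [119, 162, 198], [101, 134, 162], [103, 117, 132], [129, 129, 135], [149, 145, 147], [156, 152, 153], [154, 149, 151], [153, 149, 149], [153, 149, 150], [159, 154, 155], [163, 158, 159], [163, 158, 159], [163, 158, 160]]
[ 0.50977206 -0.12788459  0.17299472]
```

Emit:
move_arm:
  motion:
    - {"x":-4,"y":0.1,"z":0,"yaw":0}
    - {"x":-7.4,"y":0.1,"z":0,"yaw":0}
    - {"x":-7.4,"y":0.1,"z":0,"yaw":0}
    - {"x":-7.4,"y":0.1,"z":3,"yaw":0}
    - {"x":-7.4,"y":0.1,"z":6,"yaw":0}
    - {"x":-7.4,"y":0.1,"z":8.5,"yaw":0}
    - {"x":-7.4,"y":0.1,"z":10,"yaw":0}
    - {"x":-7.4,"y":0.1,"z":10,"yaw":0}
    - {"x":-7.4,"y":0.1,"z":10,"yaw":0}

```text
clock: 5.38
eef_pos: [0.4941, -0.1995, 0.074]
tool_rot: [0.787, 0.617, 0.0, 0.001]
ft_force: [0.0, 1.0, 0.5]
grip_width: 0.0852
grasp_force: 0.0
```

Run:
```python
from h import *
M=P("wrist");im=bot.camera("wrist");cv2.imwrite("pics/w4b.png",im)
o=bot.get_obs();print(o["eef_pos"],o["ft_force"])
for z in (.077,.1045):print(proj(0,[.493,-.2005,z],M))
r=cut("wrist","knob_grip")
if r:print(r["score"],r["centre"],np.argwhere(r["mask"]).min(0),np.argwhere(r["mask"]).max(0))
```

```text
[ 0.49420864 -0.19956198  0.07420384] [-0.19132144  0.07444369  0.51390152]
(np.float64(255.82031905254422), np.float64(275.5162036524475))
(np.float64(281.96230187999987), np.float64(275.2828522351034))
0.83 [274.8, 274.2] [232 241] [308 308]
```

View pics/w4b.png

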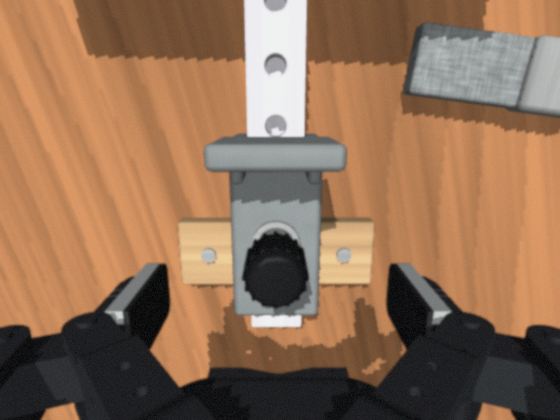

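The knob is centred between the fingers (column 276, fingers symmetric about 277). Closing the gripper.

Emit:
move_arm:
  motion:
    - {"x":0,"y":-0.05,"z":0.1,"yaw":0}
    - {"x":0,"y":-0.05,"z":0.1,"yaw":0}
    - {"x":0,"y":-0.05,"z":0.1,"yaw":0}
    - {"x":0,"y":-0.05,"z":0.1,"yaw":0}
    - {"x":0,"y":-0.05,"z":0.1,"yaw":0}
    - {"x":0,"y":-0.05,"z":0.1,"yaw":0}
    - {"x":0,"y":-0.05,"z":0.1,"yaw":0}
    - {"x":0,"y":-0.05,"z":0.1,"yaw":0}
  gripper: -1

```text
clock: 6.48
eef_pos: [0.493, -0.1992, 0.0725]
tool_rot: [0.787, 0.617, 0.0, 0.0]
ft_force: [-0.7, 1.0, 5.7]
grip_width: 0.0239
grasp_force: 58.8
```

Emit:
move_arm:
  motion:
    - {"x":0,"y":0,"z":-0.3,"yaw":0}
    - {"x":0,"y":0,"z":-0.6,"yaw":0}
    - {"x":0,"y":0,"z":-0.9,"yaw":0}
    - {"x":0,"y":0,"z":-1.1,"yaw":0}
    - {"x":0,"y":0,"z":-1.1,"yaw":0}
    - {"x":0,"y":0,"z":-1.1,"yaw":0}

```text
clock: 7.22
eef_pos: [0.4928, -0.1991, 0.0828]
tool_rot: [0.787, 0.617, 0.0, 0.0]
ft_force: [4.9, -0.9, -7.2]
grip_width: 0.0239
grasp_force: 59.2
```

Run:
```python
from h import *
im=bot.camera("wrist");cv2.imwrite("pics/w5.png",im)
o=bot.get_obs();print(o["eef_pos"],o["ft_force"],o["grip_width"],o["grasp_force"],o["clock"])
```

```text
[ 0.49279974 -0.19910351  0.08284286] [ 4.15226071 -2.33219381 -7.31049698] 0.02359962301947023 59.246299266815186 7.275
```

View pics/w5.png

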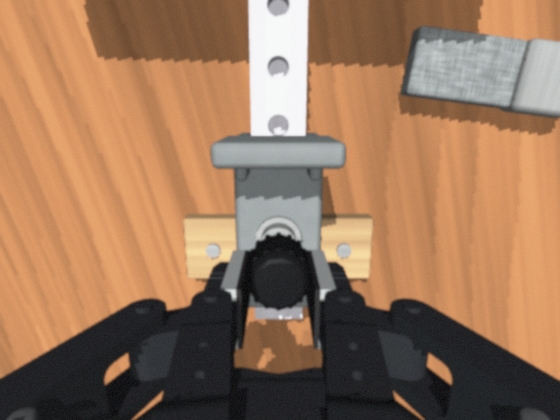

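Lifted about 10.3 mm with the spring at ~7 N, so the pin is clear. Now sliding with slightly more lift.

Emit:
move_arm:
  motion:
    - {"x":0,"y":0.05,"z":-0.08,"yaw":0}
    - {"x":0.5,"y":0.05,"z":-0.08,"yaw":0}
    - {"x":1.3,"y":0.05,"z":-0.08,"yaw":0}
    - {"x":2.1,"y":0.05,"z":-0.08,"yaw":0}
    - {"x":2.9,"y":0.05,"z":-0.08,"yaw":0}
    - {"x":3.7,"y":0.05,"z":-0.08,"yaw":0}
    - {"x":4.5,"y":0.05,"z":-0.08,"yaw":0}
    - {"x":5.3,"y":0.05,"z":-0.08,"yaw":0}
    - {"x":6.1,"y":0.05,"z":-0.08,"yaw":0}
    - {"x":6.9,"y":0.05,"z":-0.08,"yaw":0}
    - {"x":7.6,"y":0.05,"z":-0.08,"yaw":0}
    - {"x":8.1,"y":0.05,"z":-0.08,"yaw":0}
    - {"x":8.1,"y":0.05,"z":-0.08,"yaw":0}
    - {"x":8.1,"y":0.05,"z":-0.08,"yaw":0}

```text
clock: 9.02
eef_pos: [0.5124, -0.1198, 0.0837]
tool_rot: [0.787, 0.617, 0.0, -0.001]
ft_force: [0.9, 1.2, -8.1]
grip_width: 0.0239
grasp_force: 59.3
```

Run:
```python
from h import *
M=P("wrist");np.savez("w6.npz",K=M[0],T=M[1]);im=bot.camera("wrist");cv2.imwrite("pics/w6.png",im)
cv2.imwrite("pics/w6b.png",cv2.resize(im[:320,70:490],(787,600),interpolation=2))
o=bot.get_obs();print(o["eef_pos"],o["ft_force"],o["grip_width"],o["grasp_force"],o["clock"])
```

```text
[ 0.51237556 -0.11995481  0.08366123] [-0.10826377  0.52456308 -8.09241193] 0.023838659597482076 59.27506685256958 9.075
```

View pics/w6b.png

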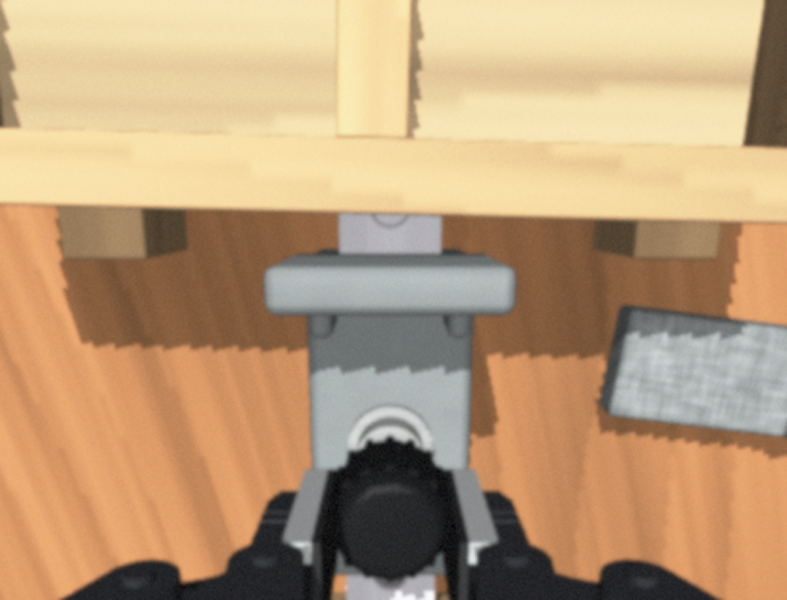

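The jaw's front top edge is at crop row ~258–265, the panel edge at ~212, and the arc of the fourth hole peeks out at ~226.

Run:
```python
from h import *
d=np.load("w6.npz");M=(d["K"],d["T"])
s=320/600
us=np.array([np.cos(np.radians(76.15)),np.sin(np.radians(76.15)),0]);p0=np.array([.493,-.2008,0])
for nm,q,z in [("edge",(390,212),.075),("jaw",(390,256),.09),("jaw",(390,266),.09),("jawface at 46mm",(390,255),.046),("hole4 near edge",(390,227),.044),("knobtop",(388,528),.116)]:
    p=atz(0,(q[1]*s,70+q[0]*s),z,M);print(nm,p.round(4),((p-p0)@us).round(4))
```

```text
edge [ 0.5285 -0.0563  0.075 ] 0.1488
jaw [ 0.5262 -0.0657  0.09  ] 0.1391
jaw [ 0.5256 -0.068   0.09  ] 0.1368
jawface at 46mm [ 0.5255 -0.0685  0.046 ] 0.1363
hole4 near edge [ 0.5274 -0.0607  0.044 ] 0.1442
knobtop [ 0.5124 -0.12    0.116 ] 0.0831
```

Emit:
move_arm:
  motion:
    - {"x":0.4,"y":0,"z":0,"yaw":0}
    - {"x":0.8,"y":0,"z":0,"yaw":0}
    - {"x":0.85,"y":0,"z":0,"yaw":0}
    - {"x":0.85,"y":0,"z":0,"yaw":0}
    - {"x":0.85,"y":0,"z":0.2,"yaw":0}
    - {"x":0.85,"y":0,"z":0.4,"yaw":0}
    - {"x":0.85,"y":0,"z":0.5,"yaw":0}
    - {"x":0.85,"y":0,"z":0.5,"yaw":0}
    - {"x":0.85,"y":0,"z":0.5,"yaw":0}

```text
clock: 10.2
eef_pos: [0.5144, -0.1122, 0.0788]
tool_rot: [0.787, 0.617, -0.0, -0.0]
ft_force: [-3.4, 0.5, -6.1]
grip_width: 0.0238
grasp_force: 59.5
```

The lift is now about 6 mm, below 9, and the spring still pulls down, so the pin is entering the hole. Continuing down.

Emit:
move_arm:
  motion:
    - {"x":0,"y":0,"z":0.2,"yaw":0}
    - {"x":0,"y":0,"z":0.4,"yaw":0}
    - {"x":0,"y":0,"z":0.6,"yaw":0}
    - {"x":0,"y":0,"z":0.7,"yaw":0}
    - {"x":0,"y":0,"z":0.7,"yaw":0}
    - {"x":0,"y":0,"z":0.7,"yaw":0}

```text
clock: 10.95
eef_pos: [0.5145, -0.1123, 0.0725]
tool_rot: [0.787, 0.617, 0.0, 0.0]
ft_force: [-6.0, 0.3, 0.4]
grip_width: 0.0239
grasp_force: 60.2
```

Run:
```python
from h import *
M=P("wrist");np.savez("w7.npz",K=M[0],T=M[1]);im=bot.camera("wrist");bot.camera("top");cv2.imwrite("pics/w7.png",im)
cv2.imwrite("pics/w7b.png",cv2.resize(im[:320,70:490],(787,600),interpolation=2))
o=bot.get_obs();print(o["eef_pos"],o["ft_force"],o["grip_width"],o["grasp_force"],o["clock"])
```

```text
[ 0.51454544 -0.11226444  0.07254324] [-5.85906337 -0.03203756  0.49910281] 0.023632725305501652 60.2486926317215 11.05
```

View pics/w7b.png

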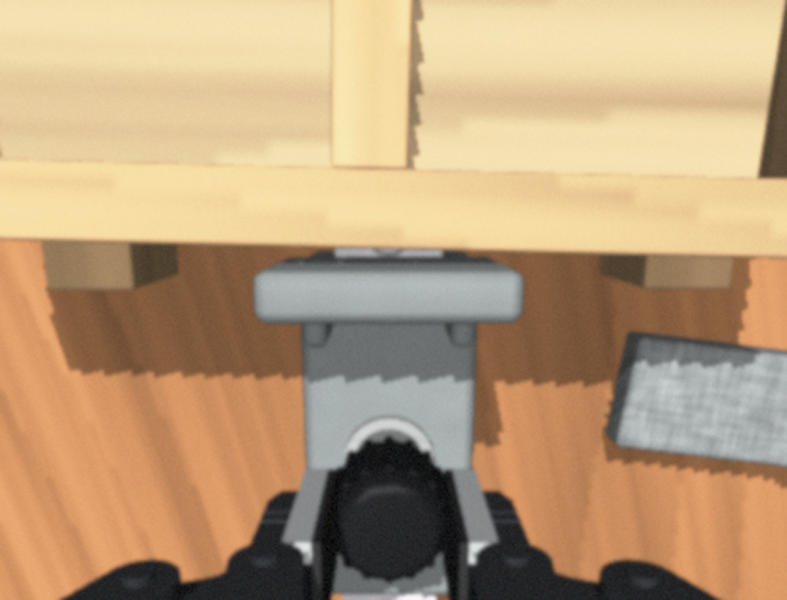

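The jaw stands just short of the panel with a small gap still visible at rows ~250–260, and the TCP is back at its home height. I'll add a light downward push and relieve the side load.

Emit:
move_arm:
  motion:
    - {"x":0,"y":-0.05,"z":0.1,"yaw":0}
    - {"x":0,"y":-0.05,"z":0.12,"yaw":0}
    - {"x":0,"y":-0.05,"z":0.12,"yaw":0}
    - {"x":0,"y":-0.05,"z":0.12,"yaw":0}

```text
clock: 11.55
eef_pos: [0.5146, -0.1123, 0.0725]
tool_rot: [0.787, 0.617, 0.001, 0.001]
ft_force: [-5.9, 1.3, 5.3]
grip_width: 0.0238
grasp_force: 60.7
```

Run:
```python
from h import *
d=np.load("w7.npz");M=(d["K"],d["T"]);s=320/600
us=np.array([np.cos(np.radians(76.15)),np.sin(np.radians(76.15)),0]);p0=np.array([.493,-.2008,0])
for nm,q,z in [("edge",(390,245),.075),("jaw",(390,272),.09),("jaw",(390,264),.09)]:
    p=atz(0,(q[1]*s,70+q[0]*s),z,M);print(nm,p.round(4),((p-p0)@us).round(4))
o=bot.get_obs();print(o["eef_pos"],o["ft_force"],o["clock"])
```

```text
edge [ 0.5289 -0.056   0.075 ] 0.1491
jaw [ 0.5277 -0.0608  0.09  ] 0.1443
jaw [ 0.5281 -0.0591  0.09  ] 0.146
[ 0.51462532 -0.11229308  0.07247419] [-5.92862025  1.294638    5.34335395] 11.55
```

```bash
python3 -c "
from workcell import bot
print(bot.job_done())"
```

```text
the job is handed in; nothing more can be done
None
```

I moved the tail slide to the 0.090 m hole and handed the job in still gripping the knob, pin fully home under about 5 N of downward push; the jaw stops about 4 mm short of the panel, whose edge measured in the same place before and after.

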